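# Open up the coin tote at the stock-room desk

### The job

Unpack the oblong white tote on the stock-room desk: lift off its lid and lay it on the cork mat, then lift out the grey coin tray from inside and stand it on the mat beside the lid. Both should end flat and right way up on the mat, set down gently rather than dropped, with the tote left standing where it is and the other desk things left alone.

Things in the scene. Friction and masses are not known exactly. Their poses are not given: they have to be found in the camera images.
- tote: Open white plastic tote, 180 (x) x 120 (y) x 75 mm high, walls and floor 4 mm, loose on the desk, 0.8 kg. Origin: centre of its underside. It holds the tray and is closed by the lid; all three start with the same axes. Stands left or right of the centre line, the mat on the other side.
- lid: White lid, lifts straight off: 194 (x) x 134 (y) mm, open below; an 18 mm skirt fits loosely (4 mm a side) round the tote's rim, a 4 mm plate rests on the rim. Origin: centre of the skirt's lower edge (57 mm above the tote's origin at the start), z up. Grey bridge handle on top: 14 mm thick in x, 70 long in y, top 62 mm above the origin, crossbar 22 mm tall, gap below. 0.18 kg.
- tray: Grey tray on the tote's floor under the lid, 8 mm play a side: 156 (x) x 96 (y) mm, walls 34 high, 3 thick. Origin: centre of its underside (4 mm above the tote's at the start). Central bridge handle: 14 mm thick in x, 70 long in y, top 66 mm above the origin (5 mm below the tote's rim), crossbar 22 mm tall, gap below. Floor ribs 12 mm high at x = +-42. 0.22 kg.
- mat: Cork desk mat, fixed, 240 (x) x 340 (y) x 4 mm thick. Origin: centre of its underside on the desk, so its top face is at z = 4 mm. There is room for lid and tray side by side along y.
- small_tote: Bystander: small square white tote with its lid fastened, 100 x 100 mm and 116 mm high with its handle, at the far side of the desk. Origin: centre of its underside.
- pen_cup: Bystander: dark round steel pen cup, 72 mm across, 90 mm high (135 mm with pens). Origin: centre of its underside.
- stapler: Bystander: black stapler, 140 x 36 x 52 mm. Origin: centre of its underside.

How it is judged:
By the outcome, as a careful person would: the job done as asked, in the order asked, and still so for the second after the job is handed in, with the robot touching nothing.
It also fails if it takes over 72 s, if anything falls off the work surface, if the arm or the gripper's body presses on something with over 40 N, if the wrist force passes 120 N, or if a joint passes its speed limit or range.

### The arm

A 6-joint arm with a two-finger parallel gripper is mounted at the origin on the work surface. World frame = base frame: x ahead of the robot, y to its left, z up, the work surface at z = 0. Lengths are in m, angles in rad, forces in N, time in s.
With the tool pointing down it reaches from about 0.325 to 0.775 m from the base axis. Payload 5.5 kg.
Tool frame: the origin (TCP) lies at the very end of the fingers, on their centre line; the grasp point (between the pads) lies 19 mm behind it; x points along the fingers, z is the direction in which the jaws open and shut, and the axes are right-handed (so a half turn about x gives the same grasp; the last joint's range is limited). The gripper opens to 88 mm and grips with 3 to 60 N. Pads are 20 mm wide; open, the fingers measure 115 mm over their backs; the gripper's body (75 mm by 178 mm) begins 61 mm behind the grasp point.
Start: joints at [-1.344, 0.091, 1.231, -0, 1.82, -0.057], TCP at [0.168, -0.576, 0.223] pointing down, gripper open.
Joint ranges: [-2.87, 2.87], [-0.86, 2.18], [0.17, 2.46], [-1.51, 4.65], [0.06, 2.69], [-2.65, 2.65]. Speed limits (rad/s): [2.57, 2.57, 3.01, 3.14, 3.14, 3.14].

### API

Orientations are given as a unit quaternion [x, y, z, w].
In Python, from station import ctrl, get_image, models gives the robot as it stands.
- The arm moves only by the tool apply_moves, never from a script. Its argument "moves" is a list of rows, each an object with "gripper": the closure, from 0 (fully open) to 1 (shut); "delta_pos": the shift along the world's x, y, z in m, a list of three; "turn": the turn, a rotation vector about the world's x, y, z in rad, a list of three. In form: [{"gripper": gripper, "delta_pos": [x, y, z], "turn": [rx, ry, rz]}, ...]. A call has exactly 5 rows; each row shifts and turns the commanded pose from where the row before left it; what a row does not reach is not made up. A row lasts 1/12 s, in which the tool goes at most 41.7 mm and 7.16 degrees, less where a joint would pass 70% of its speed; a pose out of reach is approached as far as the arm can. A call with a gripper value outside its range is refused whole. The fingers move at their own pace and stop on an object; "squeeze" is the grip in N (left out, the last holds). Time passes only in rows, so rows that do not move let the fingers close, or fill a call up. It gives the time, the measured TCP pose, the force and the opening at its end, in the units of the state.
- ctrl.read_state(): the state, without advancing time (a new reading comes with each control period).
- get_image(name): name is "side" or "top" or "wrist"; returns a dict with "pixels" (480x640x3 uint8, blue, green, red), "range_z" (480x640 float32, m along the optical axis (not along the pixel's ray), 0 where there is no reading), "camera_matrix" (3x3 intrinsics, pixels), "k1" (the pictures are not rectified: a ray, as slopes to the right and down, at radius r is drawn at 1 + k1 r^2 times it, then the intrinsics apply), "R" (3x3) and "t" (3): a world point X has camera coordinates R X + t; the wrist camera has in their place "tool_from_camera" (4x4, takes a point from camera to tool coordinates, whose origin is the TCP and whose axes are the tool frame's). Camera axes: x right, y down, z forward; pixel columns grow to the right and rows downward; lengths in m; the calibration is good to about 2 mm. A picture is of the moment at which its call begins: read the wrist's pose just before it.
- ctrl.job_done(): hands the job in, once; it reports no verdict.
Trained networks look in the newest picture that a camera, given by its name, has taken for a name from the list of things; names that differ only in an ending like _2 or _b are one class to them, and where a whole thing is asked for, a point or a joint stands for the part that bears it (a point fixed in the world has none). Each returns a list of dicts, best first, with "confidence" (0 to 1); they miss things now and then, are a little off and sometimes report something else, mostly with a low value. They report only what shows in the picture. A call takes as long as a camera call.
- models.recognise(camera, thing): "box" ([centre column, centre row, width, height] in pixels, round what is visible of it).
- models.silhouettes(camera, thing): "pixels" (480x640 bool, what is visible of it) and "box" ([centre column, centre row, width, height] in pixels, round what is visible of it).
- models.mark_of(camera, thing): "xy" ([column, row] in pixels: a listed point, or the origin of a listed thing).
The state is a dict: "t": time; "joint_pos": joint angles; "joint_velocities": joint speeds; "joint_torque": joint torques, N m; "ee_pos": TCP position; "orientation": TCP orientation; "ft_force": force on the tool from outside, world axes, zero at the start; "moment": the same for the moment, N m; "opening": finger opening in m.
Only numpy, scipy, OpenCV 4.12 (cv2) and the standard library are available. Lean on these libraries where they do the work, as an engineer would, in place of code of your own. Each camera call takes 0.05 s, during which the arm holds its last target. There are 200 camera calls.

## Working session

There is one attempt and no reset: what is moved stays moved. The work goes in short steps, Python scripts to look and compute and a tool call to move; the robot and the scene stay as the last step left them, time stands still between calls to the robot, and variables do not carry over. Pictures are saved under pics/ and viewed, about 8 in all and at most 12, crops included, and the job is handed in when it is done.

Besides the shell and the picture viewer there is one more tool, called as name(argument=value, ...), one argument or row to a line, values as JSON. apply_moves: Moves the arm, as the interface text tells. Its arguments: {"type":"object","properties":{"moves":{"type":"array","items":{"type":"object","properties":{"gripper":{"type":"number"},"delta_pos":{"type":"array","items":{"type":"number"}},"turn":{"type":"array","items":{"type":"number"}}}}},"squeeze":{"type":"number"}},"required":["moves"]}

```bash
mkdir -p pics; ls; cat > h.py <<'E'
import numpy as np, cv2
from station import ctrl, get_image, models
from scipy.spatial.transform import Rotation as Ro
def cloud(im, st=None):
    K=im["camera_matrix"]; k1=im["k1"]; z=im["range_z"]
    v,u=np.mgrid[0:480,0:640].astype(float)
    d=np.array([k1,0,0,0,0],float)
    p=cv2.undistortPoints(np.stack([u.ravel(),v.ravel()],1)[:,None],np.array(K,float),d).reshape(480,640,2)
    X=np.dstack([p[...,0]*z,p[...,1]*z,z])
    if "R" in im: W=(X-np.array(im["t"]))@np.array(im["R"])
    else:
        T=np.array(im["tool_from_camera"]); X=X@T[:3,:3].T+T[:3,3]
        W=X@Ro.from_quat(st["orientation"]).as_matrix().T+np.array(st["ee_pos"])
    W[z<=0]=np.nan
    return W
def rect(W,m):
    P=W[m&np.isfinite(W[...,0])]
    r=cv2.minAreaRect(P[:,:2].astype(np.float32)*1000)
    return r,P
E
python3 - <<'E'
from h import *
s=ctrl.read_state(); print({k:np.round(v,3) for k,v in s.items()})
ims=[]
for c in ["top","side"]:
    im=get_image(c); W=cloud(im); np.save(c+".npy",W); ims.append(im["pixels"])
    for n in ["tote","lid","tray","mat","small_tote","pen_cup","stapler"]:
        for r in models.silhouettes(c,n)[:2]:
            m=r["pixels"]; q,P=rect(W,m)
            print(c,n,round(r["confidence"],2),np.round(r["box"]),"rect",np.round(q[0]),np.round(q[1]),round(q[2],1),"z",np.round(np.nanpercentile(P[:,2],[5,50,95]),3))
cv2.imwrite("pics/a.png",ims[0]); cv2.imwrite("pics/b.png",ims[1])
E
```

```text
pics
{'t': np.float64(0.0), 'joint_pos': array([-1.344,  0.092,  1.232,  0.   ,  1.82 , -0.057]), 'joint_velocities': array([ 0.001, -0.001,  0.001,  0.   ,  0.001, -0.   ]), 'joint_torque': array([ 2.0000e-03, -4.4645e+01, -4.0646e+01,  7.0000e-02,  2.9000e-02,
       -0.0000e+00]), 'ee_pos': array([ 0.168, -0.576,  0.222]), 'orientation': array([ 0.425,  0.566, -0.424,  0.565]), 'ft_force': array([-0.281,  0.021,  0.454]), 'moment': array([ 0.041, -0.04 ,  0.024]), 'opening': np.float64(0.088)}
top lid 0.7 [188. 306. 135. 148.] rect [517. 238.] [164. 217.] 70.1 z [0.076 0.079 0.082]
top mat 0.89 [487. 335. 216. 161.] rect [ 472. -265.] [242. 343.] 4.7 z [0.001 0.003 0.006]
top small_tote 0.97 [323. 150.  67.  73.] rect [797.  13.] [136. 112.] 7.7 z [0.025 0.079 0.114]
top pen_cup 0.68 [198. 156.  62.  62.] rect [772. 229.] [108.  79.] 38.1 z [0.003 0.056 0.117]
top stapler 0.84 [443. 166.  28.  77.] rect [ 767. -193.] [147.  36.] 2.9 z [0.009 0.044 0.051]
top stapler 0.34 [325. 148.  66.  68.] rect [779.  15.] [105. 113.] 3.6 z [0.03  0.079 0.114]
side tote 0.6 [304. 379. 133.  87.] rect [497. 269.] [215. 118.] 19.8 z [0.003 0.024 0.045]
side lid 0.76 [302. 342. 150. 121.] rect [546. 178.] [202. 293.] 69.9 z [0.063 0.079 0.109]
side mat 0.9 [442. 251. 157.  93.] rect [ 468. -265.] [240. 354.] 5.3 z [0.001 0.003 0.005]
side small_tote 0.74 [249. 241.  66.  73.] rect [806. -61.] [119. 294.] 21.4 z [0.007 0.067 0.104]
side pen_cup 0.76 [186. 286.  48.  85.] rect [815. 174.] [ 77. 233.] 52.5 z [0.004 0.062 0.112]
side stapler 0.94 [317. 214.  58.  33.] rect [ 772. -231.] [119. 170.] 87.2 z [0.002 0.026 0.049]
side stapler 0.16 [303. 379. 133.  90.] rect [516. 271.] [233. 116.] 7.5 z [0.002 0.024 0.045]
```

View pics/a.png

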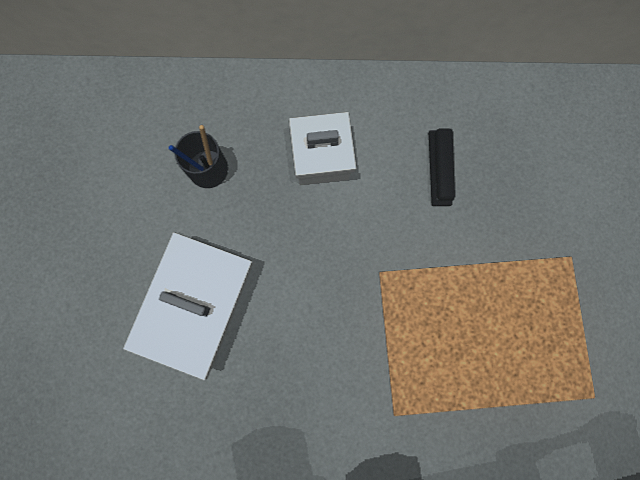

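View pics/b.png

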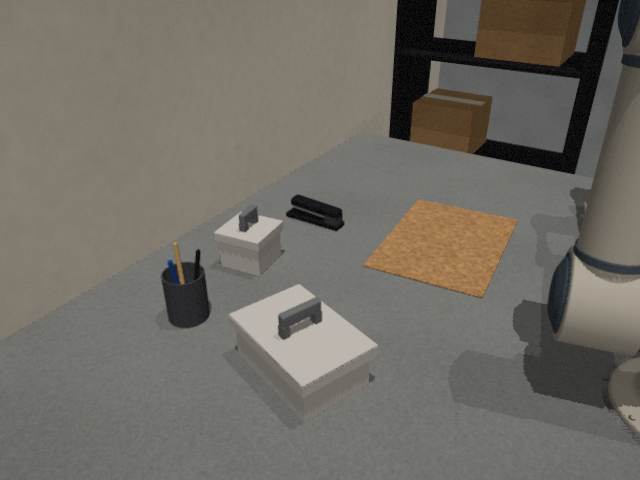

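The top view shows the tote and lid at (188,306) with the handle near (186,303), the mat at (487,335), and the bystanders along the back. The side view agrees. Next I'll refine the lid pose and work out the tool yaw.

```bash
cat >> h.py <<'E'
def boxfit(W,c,rad,zlo,zhi):
    m=np.isfinite(W[...,2])&(W[...,2]>zlo)&(W[...,2]<zhi)&(np.hypot(W[...,0]-c[0],W[...,1]-c[1])<rad)
    m=cv2.morphologyEx(m.astype(np.uint8),cv2.MORPH_OPEN,np.ones((2,2)))>0
    q,P=rect(W,m); return np.round(q[0],1),np.round(q[1]),round(q[2],1),len(P),np.round(np.median(P,axis=0),4)
E
python3 - <<'E'
from h import *
W=np.load("top.npy")
print("plate",boxfit(W,(.517,.238),.14,.07,.09))
print("handle",boxfit(W,(.517,.238),.08,.105,.13))
print("mat",boxfit(W,(.472,-.265),.22,.0025,.02))
S=np.load("side.npy")
print("handle side",boxfit(S,(.517,.238),.08,.105,.13))
s=ctrl.read_state(); R=Ro.from_quat(s["orientation"]).as_matrix(); print(R.round(3)); print("yaw of jaw z",np.degrees(np.arctan2(R[1,2],R[0,2])))
E
```

```text
plate (array([511.9, 235.5]), array([156., 210.]), 70.0, 10504, array([0.5092, 0.2208, 0.0785]))
handle (array([514.9, 225.6]), array([75., 17.]), 70.1, 481, array([0.5144, 0.2204, 0.1181]))
mat (array([ 470.1, -266.9]), array([240., 343.]), 5.1, 16889, array([ 0.4684, -0.263 ,  0.0035]))
handle side (array([510. , 205.4]), array([110.,  30.]), 88.8, 554, array([0.5092, 0.2288, 0.1144]))
[[-0.    0.96  0.28]
 [-0.    0.28 -0.96]
 [-1.   -0.    0.  ]]
yaw of jaw z -73.74231564346138
```

apply_moves(
  moves=[
    {"gripper": 0,"delta_pos": [0.015,0.036,0.003],"turn": [0,0,0]},
    {"gripper": 0,"delta_pos": [0.015,0.036,0.003],"turn": [0,0,0]},
    {"gripper": 0,"delta_pos": [0.015,0.036,0.003],"turn": [0,0,0]},
    {"gripper": 0,"delta_pos": [0.015,0.036,0.003],"turn": [0,0,0]},
    {"gripper": 0,"delta_pos": [0.015,0.036,0.003],"turn": [0,0,0]},
  ],
)

```text
t: 1.22
ee_pos: [0.2433, -0.3944, 0.2377]
orientation: [0.424, 0.565, -0.424, 0.566]
ft_force: [1.7, -0.1, 1.0]
opening: 0.0879
```

apply_moves(
  moves=[
    {"gripper": 0,"delta_pos": [0.016,0.0365,0.002],"turn": [0,0,0]},
    {"gripper": 0,"delta_pos": [0.016,0.0365,0.002],"turn": [0,0,0]},
    {"gripper": 0,"delta_pos": [0.016,0.0365,0.002],"turn": [0,0,0]},
    {"gripper": 0,"delta_pos": [0.016,0.0365,0.002],"turn": [0,0,0]},
    {"gripper": 0,"delta_pos": [0.016,0.0365,0.002],"turn": [0,0,0]},
  ],
)

```text
t: 1.63
ee_pos: [0.3232, -0.2117, 0.248]
orientation: [0.424, 0.565, -0.424, 0.566]
ft_force: [1.1, -0.7, 0.2]
opening: 0.0879
```

apply_moves(
  moves=[
    {"gripper": 0,"delta_pos": [0.016,0.0365,0.002],"turn": [0,0,0.094]},
    {"gripper": 0,"delta_pos": [0.016,0.0365,0.002],"turn": [0,0,0.094]},
    {"gripper": 0,"delta_pos": [0.016,0.0365,0.002],"turn": [0,0,0.094]},
    {"gripper": 0,"delta_pos": [0.016,0.0365,0.002],"turn": [0,0,0.094]},
    {"gripper": 0,"delta_pos": [0.016,0.0365,0.002],"turn": [0,0,0.094]},
  ],
)

```text
t: 2.05
ee_pos: [0.4033, -0.029, 0.2581]
orientation: [0.279, 0.649, -0.279, 0.65]
ft_force: [1.4, -1.5, 0.0]
opening: 0.0881
```

apply_moves(
  moves=[
    {"gripper": 0,"delta_pos": [0.016,0.036,0.0],"turn": [0,0,0.094]},
    {"gripper": 0,"delta_pos": [0.016,0.036,0.0],"turn": [0,0,0.094]},
    {"gripper": 0,"delta_pos": [0.016,0.036,0.0],"turn": [0,0,0.094]},
    {"gripper": 0,"delta_pos": [0.016,0.036,0.0],"turn": [0,0,0.094]},
    {"gripper": 0,"delta_pos": [0.016,0.036,0.0],"turn": [0,0,0.094]},
  ],
)

```text
t: 2.47
ee_pos: [0.4834, 0.1512, 0.2579]
orientation: [0.12, 0.697, -0.12, 0.697]
ft_force: [0.4, -1.1, 1.3]
opening: 0.0875
```

apply_moves(
  moves=[
    {"gripper": 0,"delta_pos": [0.016,0.036,0],"turn": [0,0,0]},
    {"gripper": 0,"delta_pos": [0.016,0.036,0],"turn": [0,0,0]},
    {"gripper": 0,"delta_pos": [0,0,0],"turn": [0,0,0]},
    {"gripper": 0,"delta_pos": [0,0,0],"turn": [0,0,0]},
    {"gripper": 0,"delta_pos": [0,0,0],"turn": [0,0,0]},
  ],
)

```text
t: 2.88
ee_pos: [0.5149, 0.2208, 0.2575]
orientation: [0.122, 0.697, -0.122, 0.696]
ft_force: [0.2, -0.6, -0.4]
opening: 0.0881
```

```bash
cat > look.py <<'E'
import sys
from h import *
n,cx,cy,h0,h1,z=sys.argv[1],*map(float,sys.argv[2:7])
s=ctrl.read_state(); im=get_image("wrist"); W=cloud(im,s)
R=Ro.from_quat(s["orientation"]).as_matrix()
print("ee",np.round(s["ee_pos"],4),"jaw yaw",np.degrees(np.arctan2(R[1,2],R[0,2])).round(2),"down",R[:,0].round(3),"f",np.round(s["ft_force"],1))
print("handle",boxfit(W,(cx,cy),.08,h0,h1))
print("flat",boxfit(W,(cx,cy),.16,z-.006,z+.006))
cv2.imwrite(f"pics/{n}.png",im["pixels"])
E
python3 look.py w1 .515 .223 .105 .13 .079
```

```text
ee [0.5149 0.2208 0.2575] jaw yaw -19.86 down [-0.001 -0.001 -1.   ] f [ 0.2 -0.6 -0.4]
handle (array([514.1, 217.1]), array([84., 14.]), 70.5, 1790, array([0.5167, 0.2255, 0.1185]))
flat (array([511.8, 207.6]), array([166., 237.]), 70.2, 35961, array([0.5192, 0.2283, 0.0788]))
```

View pics/w1.png

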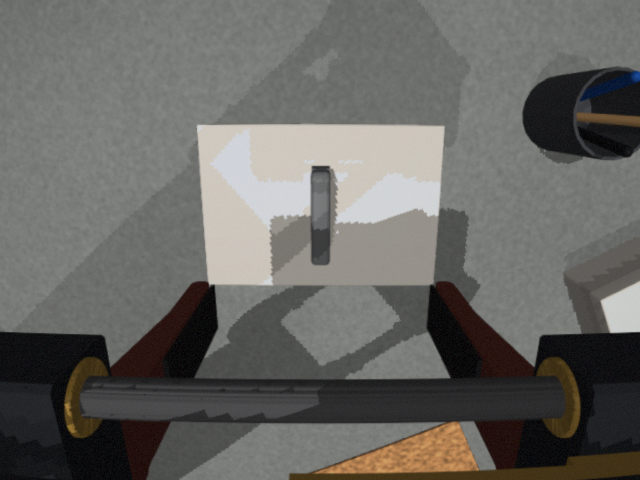

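The wrist view shows the lid from (198,125) to (443,285) with the handle at about (320,215), midway between the jaws. I'll descend and grip.

apply_moves(
  moves=[
    {"gripper": 0,"delta_pos": [0.001,0.002,-0.038],"turn": [0,0,0]},
    {"gripper": 0,"delta_pos": [0,0,-0.038],"turn": [0,0,0]},
    {"gripper": 0,"delta_pos": [0,0,-0.038],"turn": [0,0,0]},
    {"gripper": 0,"delta_pos": [0,0,-0.032],"turn": [0,0,0]},
    {"gripper": 0,"delta_pos": [0,0,-0.02],"turn": [0,0,0]},
  ],
)

```text
t: 3.35
ee_pos: [0.5144, 0.2209, 0.0884]
orientation: [0.122, 0.697, -0.123, 0.695]
ft_force: [-0.1, 0.2, -1.1]
opening: 0.0878
```

apply_moves(
  moves=[
    {"gripper": 0.4,"delta_pos": [0,0,0],"turn": [0,0,0]},
    {"gripper": 0.7,"delta_pos": [0,0,0],"turn": [0,0,0]},
    {"gripper": 1,"delta_pos": [0,0,0],"turn": [0,0,0]},
    {"gripper": 1,"delta_pos": [0,0,0],"turn": [0,0,0]},
    {"gripper": 1,"delta_pos": [0,0,0],"turn": [0,0,0]},
  ],
  squeeze=25,
)

```text
t: 3.77
ee_pos: [0.5172, 0.2232, 0.0944]
orientation: [0.123, 0.695, -0.121, 0.698]
ft_force: [-0.2, 1.0, 0.5]
opening: 0.058
```

apply_moves(
  moves=[
    {"gripper": 1,"delta_pos": [0,0,0],"turn": [0,0,0]},
    {"gripper": 1,"delta_pos": [0,0,0],"turn": [0,0,0]},
    {"gripper": 1,"delta_pos": [0,0,0],"turn": [0,0,0]},
    {"gripper": 1,"delta_pos": [0,0,0],"turn": [0,0,0]},
    {"gripper": 1,"delta_pos": [0,0,0],"turn": [0,0,0]},
  ],
)

```text
t: 4.18
ee_pos: [0.516, 0.223, 0.0916]
orientation: [0.122, 0.697, -0.122, 0.696]
ft_force: [0.4, -0.4, -0.2]
opening: 0.0244
```

apply_moves(
  moves=[
    {"gripper": 1,"delta_pos": [0,0,0],"turn": [0,0,0]},
    {"gripper": 1,"delta_pos": [0,0,0],"turn": [0,0,0]},
    {"gripper": 1,"delta_pos": [0,0,0],"turn": [0,0,0]},
    {"gripper": 1,"delta_pos": [0,0,0],"turn": [0,0,0]},
    {"gripper": 1,"delta_pos": [0,0,0],"turn": [0,0,0]},
  ],
)

```text
t: 4.6
ee_pos: [0.5158, 0.2231, 0.0915]
orientation: [0.122, 0.697, -0.122, 0.696]
ft_force: [-0.2, 0.4, 0.4]
opening: 0.0136
```

```bash
python3 -c "
from station import ctrl
s=ctrl.read_state();print(s['t'],s['ee_pos'],s['opening'],s['ft_force'])"
```

```text
4.6 [0.51583486 0.223065   0.09148726] 0.01361881736248646 [-0.17537655  0.38873035  0.36873241]
```

apply_moves(
  moves=[
    {"gripper": 1,"delta_pos": [0,0,0.006],"turn": [0,0,0]},
    {"gripper": 1,"delta_pos": [0,0,0.012],"turn": [0,0,0]},
    {"gripper": 1,"delta_pos": [0,0,0.016],"turn": [0,0,0]},
    {"gripper": 1,"delta_pos": [0,0,0.022],"turn": [0,0,0]},
    {"gripper": 1,"delta_pos": [0,0,0.024],"turn": [0,0,0]},
  ],
)

```text
t: 5.02
ee_pos: [0.5156, 0.2227, 0.1725]
orientation: [0.122, 0.697, -0.122, 0.696]
ft_force: [0.8, 0.1, -2.4]
opening: 0.0141
```

apply_moves(
  moves=[
    {"gripper": 1,"delta_pos": [0,0,0.02],"turn": [0,0,0]},
    {"gripper": 1,"delta_pos": [0,0,0.01],"turn": [0,0,0]},
    {"gripper": 1,"delta_pos": [0,0,0],"turn": [0,0,0]},
    {"gripper": 1,"delta_pos": [0,0,0],"turn": [0,0,0]},
    {"gripper": 1,"delta_pos": [0,0,0],"turn": [0,0,0]},
  ],
)

```text
t: 5.43
ee_pos: [0.5156, 0.2228, 0.2]
orientation: [0.122, 0.697, -0.123, 0.696]
ft_force: [-0.3, -0.5, -4.0]
opening: 0.0139
```

```bash
python3 look.py w2 .516 .223 .2 .26 .189; python3 - <<'E'
from h import *
im=get_image("side"); cv2.imwrite("pics/s2.png",im["pixels"])
E
```

```text
ee [0.5156 0.2228 0.2   ] jaw yaw -19.89 down [-0.002 -0.001 -1.   ] f [-0.3 -0.5 -4. ]
handle (array([519.9, 218.1]), array([81., 40.]), 78.9, 10574, array([0.522 , 0.2337, 0.2272]))
flat (array([548.4, 156.5]), array([238., 299.]), 70.1, 81804, array([0.5332, 0.2498, 0.1873]))
```

View pics/s2.png

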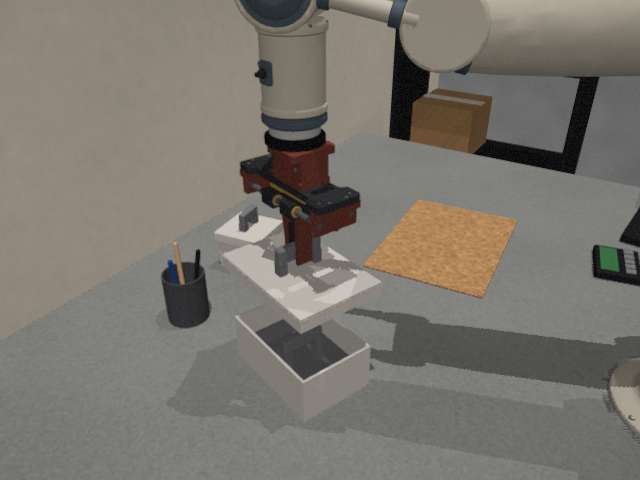

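The lid is off and held, and the tote still stands with the tray inside. I'll carry the lid to the far (-y) half of the mat, turning it +25° on the way.

apply_moves(
  moves=[
    {"gripper": 1,"delta_pos": [-0.002,-0.015,0],"turn": [0,0,0.0218]},
    {"gripper": 1,"delta_pos": [-0.002,-0.025,0],"turn": [0,0,0.0218]},
    {"gripper": 1,"delta_pos": [-0.002,-0.03,0],"turn": [0,0,0.0218]},
    {"gripper": 1,"delta_pos": [-0.002,-0.033,0],"turn": [0,0,0.0218]},
    {"gripper": 1,"delta_pos": [-0.002,-0.035,0],"turn": [0,0,0.0218]},
  ],
)

```text
t: 5.95
ee_pos: [0.5052, 0.0841, 0.2002]
orientation: [0.083, 0.703, -0.083, 0.701]
ft_force: [0.7, -0.9, -2.0]
opening: 0.0135
```

apply_moves(
  moves=[
    {"gripper": 1,"delta_pos": [-0.002,-0.035,0],"turn": [0,0,0.0218]},
    {"gripper": 1,"delta_pos": [-0.002,-0.035,0],"turn": [0,0,0.0218]},
    {"gripper": 1,"delta_pos": [-0.002,-0.035,0],"turn": [0,0,0.0218]},
    {"gripper": 1,"delta_pos": [-0.002,-0.035,0],"turn": [0,0,0.0218]},
    {"gripper": 1,"delta_pos": [-0.002,-0.035,0],"turn": [0,0,0.0218]},
  ],
)

```text
t: 6.37
ee_pos: [0.4952, -0.0915, 0.2004]
orientation: [0.045, 0.706, -0.045, 0.705]
ft_force: [0.6, 0.1, -1.9]
opening: 0.0136
```

apply_moves(
  moves=[
    {"gripper": 1,"delta_pos": [-0.002,-0.035,0],"turn": [0,0,0.0218]},
    {"gripper": 1,"delta_pos": [-0.002,-0.035,0],"turn": [0,0,0.0218]},
    {"gripper": 1,"delta_pos": [-0.002,-0.035,0],"turn": [0,0,0.0218]},
    {"gripper": 1,"delta_pos": [-0.002,-0.035,0],"turn": [0,0,0.0218]},
    {"gripper": 1,"delta_pos": [-0.002,-0.035,0],"turn": [0,0,0.0218]},
  ],
)

```text
t: 6.78
ee_pos: [0.4852, -0.2665, 0.2003]
orientation: [0.007, 0.708, -0.006, 0.706]
ft_force: [0.4, 0.3, -3.0]
opening: 0.0136
```

apply_moves(
  moves=[
    {"gripper": 1,"delta_pos": [-0.002,-0.03,0],"turn": [0,0,0.0218]},
    {"gripper": 1,"delta_pos": [-0.002,-0.02,0],"turn": [0,0,0.0218]},
    {"gripper": 1,"delta_pos": [-0.002,-0.013,0],"turn": [0,0,0.0218]},
    {"gripper": 1,"delta_pos": [-0.002,-0.005,0],"turn": [0,0,0.0218]},
    {"gripper": 1,"delta_pos": [-0.002,0,0],"turn": [0,0,0.0218]},
  ],
)

```text
t: 7.2
ee_pos: [0.4751, -0.3341, 0.1997]
orientation: [-0.031, 0.707, 0.032, 0.706]
ft_force: [0.8, -0.0, -1.6]
opening: 0.0139
```

```bash
python3 - <<'E'
from h import *
s=ctrl.read_state(); im=get_image("wrist"); W=cloud(im,s)
R=Ro.from_quat(s["orientation"]).as_matrix()
print("ee",np.round(s["ee_pos"],4),"jaw yaw",np.degrees(np.arctan2(R[1,2],R[0,2])).round(2),np.round(s["ft_force"],1),s["opening"],s["t"])
for r in models.silhouettes("wrist","lid")[:1]:
    m=cv2.erode(r["pixels"].astype(np.uint8),np.ones((5,5)))>0
    zz=s["ee_pos"][2]-.0125
    P=W[m&(abs(W[...,2]-zz)<.015)]
    A=np.c_[P[:,:2]-P[:,:2].mean(0),np.ones(len(P))]; c=np.linalg.lstsq(A,P[:,2],rcond=None)[0]
    print(r["confidence"],len(P),"tilt deg",np.degrees(c[:2]).round(2),"z",c[2],"med",np.median(P,0))
im=get_image("top"); T=cloud(im); print("mat",boxfit(T,(.47,-.266),.22,.0025,.012))
cv2.imwrite("pics/t3.png",im["pixels"])
E
```

```text
ee [ 0.4751 -0.3341  0.1997] jaw yaw 5.06 [ 0.8 -0.  -1.6] 0.013934289577289136 7.2
0.82 80001 tilt deg [-0.11  0.1 ] z 0.1870898066540383 med [ 0.47169783 -0.30346237  0.18706303]
mat (array([ 469.5, -260. ]), array([240., 329.]), 5.1, 12045, array([ 0.4646, -0.2157,  0.0035]))
```

View pics/t3.png

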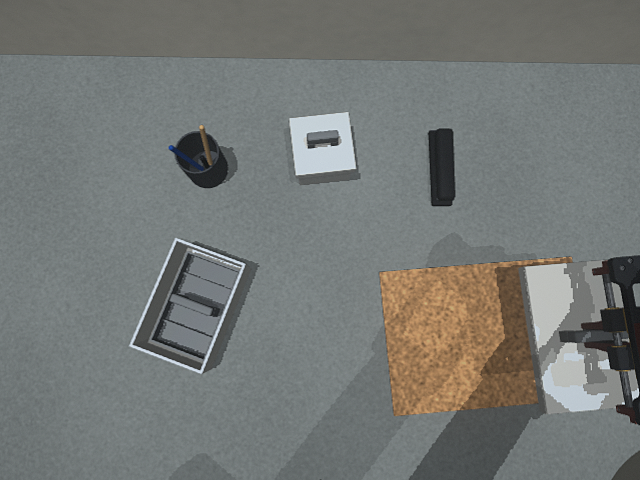

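The lid is level over the far half of the mat, and the open tote with the tray handle near (197,303) hasn't moved. I'll lower the lid.

apply_moves(
  moves=[
    {"gripper": 1,"delta_pos": [0,0,-0.02],"turn": [0,0,0]},
    {"gripper": 1,"delta_pos": [0,0,-0.032],"turn": [0,0,0]},
    {"gripper": 1,"delta_pos": [0,0,-0.035],"turn": [0,0,0]},
    {"gripper": 1,"delta_pos": [0,0,-0.03],"turn": [0,0,0]},
    {"gripper": 1,"delta_pos": [0,0,-0.02],"turn": [0,0,0]},
  ],
)

```text
t: 7.77
ee_pos: [0.475, -0.331, 0.0607]
orientation: [-0.031, 0.707, 0.033, 0.705]
ft_force: [-0.6, -0.3, -2.7]
opening: 0.0139
```

apply_moves(
  moves=[
    {"gripper": 1,"delta_pos": [0,0,-0.008],"turn": [0,0,0]},
    {"gripper": 1,"delta_pos": [0,0,-0.005],"turn": [0,0,0]},
    {"gripper": 1,"delta_pos": [0,0,-0.003],"turn": [0,0,0]},
    {"gripper": 1,"delta_pos": [0,0,-0.002],"turn": [0,0,0]},
    {"gripper": 1,"delta_pos": [0,0,-0.002],"turn": [0,0,0]},
  ],
)

```text
t: 8.18
ee_pos: [0.477, -0.3336, 0.0465]
orientation: [-0.032, 0.706, 0.031, 0.707]
ft_force: [0.3, -0.9, -1.5]
opening: 0.0138
```

apply_moves(
  moves=[
    {"gripper": 1,"delta_pos": [0,0,-0.001],"turn": [0,0,0]},
    {"gripper": 1,"delta_pos": [0,0,0],"turn": [0,0,0]},
    {"gripper": 1,"delta_pos": [0,0,-0.001],"turn": [0,0,0]},
    {"gripper": 1,"delta_pos": [0,0,0],"turn": [0,0,0]},
    {"gripper": 1,"delta_pos": [0,0,0],"turn": [0,0,0]},
  ],
)

```text
t: 8.6
ee_pos: [0.4761, -0.3331, 0.0428]
orientation: [-0.032, 0.706, 0.031, 0.706]
ft_force: [-0.2, 0.2, -2.7]
opening: 0.0139
```

apply_moves(
  moves=[
    {"gripper": 1,"delta_pos": [0,0,-0.001],"turn": [0,0,0]},
    {"gripper": 1,"delta_pos": [0,0,0],"turn": [0,0,0]},
    {"gripper": 1,"delta_pos": [0,0,-0.001],"turn": [0,0,0]},
    {"gripper": 1,"delta_pos": [0,0,0],"turn": [0,0,0]},
    {"gripper": 1,"delta_pos": [0,0,0],"turn": [0,0,0]},
  ],
)

```text
t: 9.02
ee_pos: [0.476, -0.333, 0.0405]
orientation: [-0.031, 0.706, 0.032, 0.706]
ft_force: [-0.4, -0.0, -1.4]
opening: 0.0139
```

apply_moves(
  moves=[
    {"gripper": 1,"delta_pos": [0,0,-0.001],"turn": [0,0,0]},
    {"gripper": 1,"delta_pos": [0,0,0],"turn": [0,0,0]},
    {"gripper": 1,"delta_pos": [0,0,0],"turn": [0,0,0]},
    {"gripper": 1,"delta_pos": [0,0,0],"turn": [0,0,0]},
    {"gripper": 1,"delta_pos": [0,0,0],"turn": [0,0,0]},
  ],
)

```text
t: 9.43
ee_pos: [0.476, -0.333, 0.0396]
orientation: [-0.031, 0.706, 0.031, 0.706]
ft_force: [1.0, 0.6, -1.8]
opening: 0.0138
```

apply_moves(
  moves=[
    {"gripper": 1,"delta_pos": [0,0,-0.0007],"turn": [0,0,0]},
    {"gripper": 1,"delta_pos": [0,0,0],"turn": [0,0,0]},
    {"gripper": 1,"delta_pos": [0,0,0],"turn": [0,0,0]},
    {"gripper": 1,"delta_pos": [0,0,0],"turn": [0,0,0]},
    {"gripper": 1,"delta_pos": [0,0,0],"turn": [0,0,0]},
  ],
)

```text
t: 9.85
ee_pos: [0.476, -0.333, 0.0389]
orientation: [-0.031, 0.706, 0.031, 0.706]
ft_force: [1.0, 0.5, -1.4]
opening: 0.0137
```

apply_moves(
  moves=[
    {"gripper": 1,"delta_pos": [0,0,-0.0007],"turn": [0,0,0]},
    {"gripper": 1,"delta_pos": [0,0,0],"turn": [0,0,0]},
    {"gripper": 1,"delta_pos": [0,0,0],"turn": [0,0,0]},
    {"gripper": 1,"delta_pos": [0,0,0],"turn": [0,0,0]},
    {"gripper": 1,"delta_pos": [0,0,0],"turn": [0,0,0]},
  ],
)

```text
t: 10.27
ee_pos: [0.4761, -0.3331, 0.0385]
orientation: [-0.032, 0.706, 0.031, 0.707]
ft_force: [-0.6, 0.3, -0.1]
opening: 0.0137
```

apply_moves(
  moves=[
    {"gripper": 1,"delta_pos": [0,0,-0.0005],"turn": [0,0,0]},
    {"gripper": 1,"delta_pos": [0,0,0],"turn": [0,0,0]},
    {"gripper": 1,"delta_pos": [0,0,0],"turn": [0,0,0]},
    {"gripper": 1,"delta_pos": [0,0,0],"turn": [0,0,0]},
    {"gripper": 1,"delta_pos": [0,0,0],"turn": [0,0,0]},
  ],
)

```text
t: 10.68
ee_pos: [0.4761, -0.3331, 0.0385]
orientation: [-0.032, 0.706, 0.031, 0.707]
ft_force: [-2.2, 1.1, 5.1]
opening: 0.0138
```

```bash
python3 - <<'E'
from h import *
im=get_image("top"); T=cloud(im); c=(.51,.22)
print("handle",boxfit(T,c,.06,.06,.0735)); print("rim",boxfit(T,c,.13,.07,.09))
E
```

```text
handle (array([511.2, 216.5]), array([103.,  18.]), 70.2, 417, array([0.5143, 0.2188, 0.0691]))
rim (array([512.1, 236.1]), array([141., 194.]), 70.0, 1186, array([0.5084, 0.2328, 0.0732]))
```

The lid is on the mat with about 5 N of contact force. I'll release it.

apply_moves(
  moves=[
    {"gripper": 0.6,"delta_pos": [0,0,0],"turn": [0,0,0]},
    {"gripper": 0.4,"delta_pos": [0,0,0],"turn": [0,0,0]},
    {"gripper": 0.4,"delta_pos": [0,0,0],"turn": [0,0,0]},
    {"gripper": 0.4,"delta_pos": [0,0,0],"turn": [0,0,0]},
    {"gripper": 0.4,"delta_pos": [0,0,0],"turn": [0,0,0]},
  ],
)

```text
t: 11.15
ee_pos: [0.4759, -0.3329, 0.0374]
orientation: [-0.031, 0.707, 0.032, 0.706]
ft_force: [0.5, 0.4, -0.4]
opening: 0.0437
```

apply_moves(
  moves=[
    {"gripper": 0.3,"delta_pos": [0,0,0.005],"turn": [0,0,0]},
    {"gripper": 0.3,"delta_pos": [0,0,0.02],"turn": [0,0,0]},
    {"gripper": 0.3,"delta_pos": [0,0,0.035],"turn": [0,0,0]},
    {"gripper": 0,"delta_pos": [0,0,0.039],"turn": [0,0,0]},
    {"gripper": 0,"delta_pos": [0,0,0.039],"turn": [0,0,0]},
  ],
)

```text
t: 11.57
ee_pos: [0.4755, -0.3326, 0.177]
orientation: [-0.031, 0.707, 0.032, 0.706]
ft_force: [-0.2, 0.3, 0.0]
opening: 0.0718
```

apply_moves(
  moves=[
    {"gripper": 0,"delta_pos": [0.002,0.015,0.02],"turn": [0,0,-0.0218]},
    {"gripper": 0,"delta_pos": [0.002,0.025,0.02],"turn": [0,0,-0.0218]},
    {"gripper": 0,"delta_pos": [0.002,0.03,0.01],"turn": [0,0,-0.0218]},
    {"gripper": 0,"delta_pos": [0.002,0.033,0],"turn": [0,0,-0.0218]},
    {"gripper": 0,"delta_pos": [0.002,0.035,0],"turn": [0,0,-0.0218]},
  ],
)

```text
t: 11.98
ee_pos: [0.4862, -0.1943, 0.2274]
orientation: [0.007, 0.706, -0.008, 0.708]
ft_force: [0.9, -0.3, -1.1]
opening: 0.0878
```

apply_moves(
  moves=[
    {"gripper": 0,"delta_pos": [0.002,0.035,0],"turn": [0,0,-0.0218]},
    {"gripper": 0,"delta_pos": [0.002,0.035,0],"turn": [0,0,-0.0218]},
    {"gripper": 0,"delta_pos": [0.002,0.035,0],"turn": [0,0,-0.0218]},
    {"gripper": 0,"delta_pos": [0.002,0.035,0],"turn": [0,0,-0.0218]},
    {"gripper": 0,"delta_pos": [0.002,0.035,0],"turn": [0,0,-0.0218]},
  ],
)

```text
t: 12.4
ee_pos: [0.4958, -0.0184, 0.2263]
orientation: [0.046, 0.705, -0.046, 0.706]
ft_force: [0.8, 0.1, 0.8]
opening: 0.088
```

apply_moves(
  moves=[
    {"gripper": 0,"delta_pos": [0.002,0.035,0],"turn": [0,0,-0.0218]},
    {"gripper": 0,"delta_pos": [0.002,0.035,0],"turn": [0,0,-0.0218]},
    {"gripper": 0,"delta_pos": [0.002,0.035,0],"turn": [0,0,-0.0218]},
    {"gripper": 0,"delta_pos": [0.002,0.035,0],"turn": [0,0,-0.0218]},
    {"gripper": 0,"delta_pos": [0.002,0.035,0],"turn": [0,0,-0.0218]},
  ],
)

```text
t: 12.82
ee_pos: [0.5057, 0.1568, 0.2263]
orientation: [0.084, 0.702, -0.084, 0.702]
ft_force: [0.1, 0.3, -0.4]
opening: 0.088
```

apply_moves(
  moves=[
    {"gripper": 0,"delta_pos": [0.002,0.03,0],"turn": [0,0,-0.0218]},
    {"gripper": 0,"delta_pos": [0.002,0.02,0],"turn": [0,0,-0.0218]},
    {"gripper": 0,"delta_pos": [0.002,0.013,0],"turn": [0,0,-0.0218]},
    {"gripper": 0,"delta_pos": [0.002,0.005,0],"turn": [0,0,-0.0218]},
    {"gripper": 0,"delta_pos": [0.002,0,0],"turn": [0,0,-0.0218]},
  ],
)

```text
t: 13.23
ee_pos: [0.5158, 0.2244, 0.2258]
orientation: [0.122, 0.697, -0.122, 0.696]
ft_force: [0.2, -1.3, 0.4]
opening: 0.0875
```

```bash
python3 look.py w4 .514 .221 .058 .0725 .077; python3 - <<'E'
from h import *
im=get_image("top"); T=cloud(im)
print("lid handle",boxfit(T,(.476,-.333),.07,.05,.08)); print("lid plate",boxfit(T,(.476,-.333),.14,.019,.034))
cv2.imwrite("pics/t4.png",im["pixels"])
E
```

```text
ee [0.5158 0.2244 0.2258] jaw yaw -19.83 down [-0.  0. -1.] f [ 0.2 -1.3  0.4]
handle (array([512. , 213.3]), array([ 89., 122.]), 70.0, 2567, array([0.5142, 0.2031, 0.0693]))
flat (array([515. , 207.5]), array([153., 216.]), 70.3, 4597, array([0.5157, 0.2314, 0.0746]))
lid handle (array([ 476.1, -343.2]), array([17., 90.]), 5.0, 429, array([ 0.4764, -0.3332,  0.0646]))
lid plate (array([ 474.8, -340.1]), array([198., 149.]), 5.2, 9037, array([ 0.4702, -0.3321,  0.0254]))
```

View pics/w4.png

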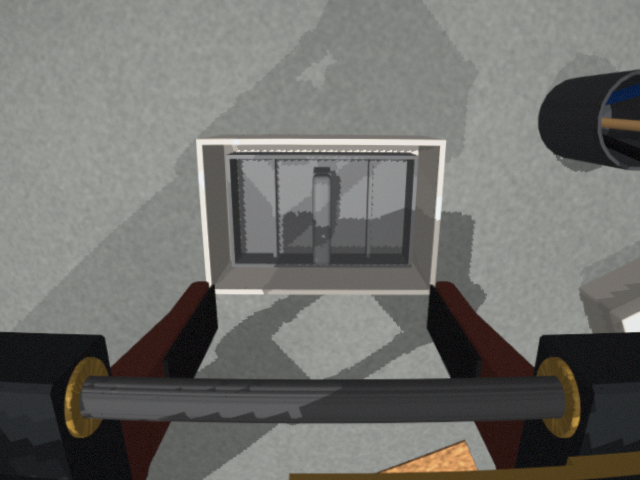

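Lid is flat on the mat, with its handle at (0.476, -0.333). The wrist view shows the tray inside the tote with its handle spanning columns 313-331 and rows 170-262. I'll measure that.

```bash
python3 - <<'E'
from h import *
s=ctrl.read_state(); im=get_image("wrist"); W=cloud(im,s)
m=np.zeros((480,640),bool); m[165:268,300:345]=1
m&=(W[...,2]>.062)&(W[...,2]<.078)
q,P=rect(W,m); print(q,len(P),np.median(P,0),np.percentile(P[:,2],[5,95]))
R=Ro.from_quat(s["orientation"]).as_matrix(); Q=(P-s["ee_pos"])@R
print("tool y,z ranges",np.percentile(Q[:,1:],[1,50,99],axis=0).round(4), R[:,1].round(3),R[:,2].round(3))
E
```

```text
((515.6197509765625, 222.90814208984375), (68.42991638183594, 13.611150741577148), 69.83340454101562) 1573 [0.51591375 0.22434157 0.0695175 ] [0.06744929 0.07081382]
tool y,z ranges [[-0.0333 -0.0074]
 [ 0.0015 -0.0004]
 [ 0.0335  0.0059]] [ 0.34  0.94 -0.  ] [ 0.94 -0.34  0.  ]
```

apply_moves(
  moves=[
    {"gripper": 0,"delta_pos": [0,0,-0.025],"turn": [0,0,0]},
    {"gripper": 0,"delta_pos": [0,0,-0.038],"turn": [0,0,0]},
    {"gripper": 0,"delta_pos": [0,0,-0.038],"turn": [0,0,0]},
    {"gripper": 0,"delta_pos": [0,0,-0.03],"turn": [0,0,0]},
    {"gripper": 0,"delta_pos": [0,0,-0.022],"turn": [0,0,0]},
  ],
)

```text
t: 13.8
ee_pos: [0.5147, 0.2216, 0.0693]
orientation: [0.122, 0.698, -0.123, 0.695]
ft_force: [0.6, -0.2, -0.1]
opening: 0.0877
```

apply_moves(
  moves=[
    {"gripper": 0,"delta_pos": [0,0,-0.015],"turn": [0,0,0]},
    {"gripper": 0,"delta_pos": [0,0,-0.01],"turn": [0,0,0]},
    {"gripper": 0,"delta_pos": [0,0,-0.006],"turn": [0,0,0]},
    {"gripper": 0.4,"delta_pos": [0,0,0],"turn": [0,0,0]},
    {"gripper": 0.5,"delta_pos": [0,0,0],"turn": [0,0,0]},
  ],
)

```text
t: 14.22
ee_pos: [0.5165, 0.2229, 0.0428]
orientation: [0.122, 0.696, -0.122, 0.697]
ft_force: [0.5, 0.1, 0.0]
opening: 0.078
```

apply_moves(
  moves=[
    {"gripper": 1,"delta_pos": [0,0,0],"turn": [0,0,0]},
    {"gripper": 1,"delta_pos": [0,0,0],"turn": [0,0,0]},
    {"gripper": 1,"delta_pos": [0,0,0],"turn": [0,0,0]},
    {"gripper": 1,"delta_pos": [0,0,0],"turn": [0,0,0]},
    {"gripper": 1,"delta_pos": [0,0,0],"turn": [0,0,0]},
  ],
  squeeze=25,
)

```text
t: 14.63
ee_pos: [0.5162, 0.2231, 0.0422]
orientation: [0.122, 0.696, -0.122, 0.697]
ft_force: [0.3, 0.1, 0.1]
opening: 0.0448
```

apply_moves(
  moves=[
    {"gripper": 1,"delta_pos": [0,0,0],"turn": [0,0,0]},
    {"gripper": 1,"delta_pos": [0,0,0],"turn": [0,0,0]},
    {"gripper": 1,"delta_pos": [0,0,0],"turn": [0,0,0]},
    {"gripper": 1,"delta_pos": [0,0,0],"turn": [0,0,0]},
    {"gripper": 1,"delta_pos": [0,0,0],"turn": [0,0,0]},
  ],
)

```text
t: 15.05
ee_pos: [0.5159, 0.2231, 0.0417]
orientation: [0.122, 0.697, -0.122, 0.696]
ft_force: [-0.8, -0.6, 0.4]
opening: 0.0139
```

apply_moves(
  moves=[
    {"gripper": 1,"delta_pos": [0,0,0],"turn": [0,0,0]},
    {"gripper": 1,"delta_pos": [0,0,0],"turn": [0,0,0]},
    {"gripper": 1,"delta_pos": [0,0,0],"turn": [0,0,0]},
    {"gripper": 1,"delta_pos": [0,0,0],"turn": [0,0,0]},
    {"gripper": 1,"delta_pos": [0,0,0],"turn": [0,0,0]},
  ],
)

```text
t: 15.47
ee_pos: [0.5159, 0.223, 0.0417]
orientation: [0.122, 0.697, -0.122, 0.696]
ft_force: [-0.4, 0.6, 0.7]
opening: 0.0138
```

apply_moves(
  moves=[
    {"gripper": 1,"delta_pos": [0,0,0.006],"turn": [0,0,0]},
    {"gripper": 1,"delta_pos": [0,0,0.012],"turn": [0,0,0]},
    {"gripper": 1,"delta_pos": [0,0,0.016],"turn": [0,0,0]},
    {"gripper": 1,"delta_pos": [0,0,0.022],"turn": [0,0,0]},
    {"gripper": 1,"delta_pos": [0,0,0.024],"turn": [0,0,0]},
  ],
)

```text
t: 15.88
ee_pos: [0.5156, 0.2227, 0.1224]
orientation: [0.122, 0.697, -0.122, 0.696]
ft_force: [0.3, 0.7, -3.0]
opening: 0.0142
```

apply_moves(
  moves=[
    {"gripper": 1,"delta_pos": [0,0,0.026],"turn": [0,0,0]},
    {"gripper": 1,"delta_pos": [0,0,0.024],"turn": [0,0,0]},
    {"gripper": 1,"delta_pos": [0,0,0.018],"turn": [0,0,0]},
    {"gripper": 1,"delta_pos": [0,0,0.01],"turn": [0,0,0]},
    {"gripper": 1,"delta_pos": [0,0,0.002],"turn": [0,0,0]},
  ],
)

```text
t: 16.3
ee_pos: [0.5169, 0.2232, 0.2051]
orientation: [0.123, 0.695, -0.121, 0.698]
ft_force: [0.2, 0.0, -2.5]
opening: 0.014
```

```bash
python3 - <<'E'
from h import *
s=ctrl.read_state(); print(s["ee_pos"],s["opening"],s["ft_force"])
im=get_image("side"); cv2.imwrite("pics/s5.png",im["pixels"])
E
```

```text
[0.51689593 0.22321717 0.20508689] 0.01399146666060695 [ 0.19822314  0.04352624 -2.53943317]
```

View pics/s5.png

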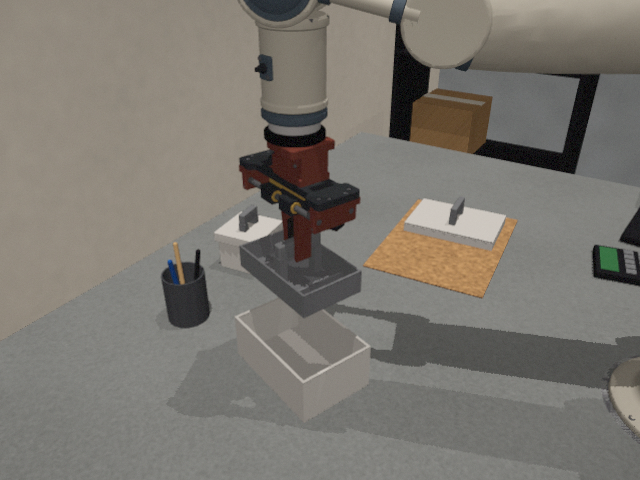

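The tray is out and level, the tote hasn't moved, and the lid lies on the far half of the mat around (457,222). I'll carry the tray to the near half.

apply_moves(
  moves=[
    {"gripper": 1,"delta_pos": [-0.0036,-0.015,0],"turn": [0,0,0.029]},
    {"gripper": 1,"delta_pos": [-0.0036,-0.025,0],"turn": [0,0,0.029]},
    {"gripper": 1,"delta_pos": [-0.0036,-0.03,0],"turn": [0,0,0.029]},
    {"gripper": 1,"delta_pos": [-0.0036,-0.033,0],"turn": [0,0,0.029]},
    {"gripper": 1,"delta_pos": [-0.0036,-0.033,0],"turn": [0,0,0.029]},
  ],
)

```text
t: 16.77
ee_pos: [0.4969, 0.0859, 0.1996]
orientation: [0.07, 0.705, -0.071, 0.702]
ft_force: [-0.4, -0.8, -2.4]
opening: 0.0139
```

apply_moves(
  moves=[
    {"gripper": 1,"delta_pos": [-0.0036,-0.033,0],"turn": [0,0,0.029]},
    {"gripper": 1,"delta_pos": [-0.0036,-0.033,0],"turn": [0,0,0.029]},
    {"gripper": 1,"delta_pos": [-0.0036,-0.033,0],"turn": [0,0,0.029]},
    {"gripper": 1,"delta_pos": [-0.0036,-0.033,0],"turn": [0,0,0.029]},
    {"gripper": 1,"delta_pos": [-0.0036,-0.033,0],"turn": [0,0,0.029]},
  ],
)

```text
t: 17.18
ee_pos: [0.4789, -0.0794, 0.1998]
orientation: [0.02, 0.708, -0.019, 0.706]
ft_force: [0.5, -0.2, -3.3]
opening: 0.0138
```

apply_moves(
  moves=[
    {"gripper": 1,"delta_pos": [-0.0036,-0.033,0],"turn": [0,0,0.029]},
    {"gripper": 1,"delta_pos": [-0.0036,-0.03,0],"turn": [0,0,0.029]},
    {"gripper": 1,"delta_pos": [-0.0036,-0.022,0],"turn": [0,0,0.029]},
    {"gripper": 1,"delta_pos": [-0.0036,-0.012,0],"turn": [0,0,0.029]},
    {"gripper": 1,"delta_pos": [-0.0036,-0.005,0],"turn": [0,0,0.029]},
  ],
)

```text
t: 17.6
ee_pos: [0.4608, -0.1819, 0.1994]
orientation: [-0.03, 0.708, 0.031, 0.705]
ft_force: [0.2, 1.0, -2.5]
opening: 0.0142
```

apply_moves(
  moves=[
    {"gripper": 1,"delta_pos": [0,0,0],"turn": [0,0,0]},
    {"gripper": 1,"delta_pos": [0,0,-0.02],"turn": [0,0,0]},
    {"gripper": 1,"delta_pos": [0,0,-0.03],"turn": [0,0,0]},
    {"gripper": 1,"delta_pos": [0,0,-0.03],"turn": [0,0,0]},
    {"gripper": 1,"delta_pos": [0,0,-0.02],"turn": [0,0,0]},
  ],
)

```text
t: 18.02
ee_pos: [0.4607, -0.1787, 0.0975]
orientation: [-0.03, 0.708, 0.032, 0.705]
ft_force: [-0.6, -0.1, -2.9]
opening: 0.0139
```

apply_moves(
  moves=[
    {"gripper": 1,"delta_pos": [0,0,-0.02],"turn": [0,0,0]},
    {"gripper": 1,"delta_pos": [0,0,-0.015],"turn": [0,0,0]},
    {"gripper": 1,"delta_pos": [0,0,-0.008],"turn": [0,0,0]},
    {"gripper": 1,"delta_pos": [0,0,-0.004],"turn": [0,0,0]},
    {"gripper": 1,"delta_pos": [0,0,-0.002],"turn": [0,0,0]},
  ],
)

```text
t: 18.43
ee_pos: [0.4618, -0.1795, 0.052]
orientation: [-0.031, 0.707, 0.031, 0.706]
ft_force: [0.4, 0.2, -2.1]
opening: 0.0138
```

apply_moves(
  moves=[
    {"gripper": 1,"delta_pos": [0,0,-0.002],"turn": [0,0,0]},
    {"gripper": 1,"delta_pos": [0,0,-0.001],"turn": [0,0,0]},
    {"gripper": 1,"delta_pos": [0,0,-0.001],"turn": [0,0,0]},
    {"gripper": 1,"delta_pos": [0,0,0],"turn": [0,0,0]},
    {"gripper": 1,"delta_pos": [0,0,0],"turn": [0,0,0]},
  ],
)

```text
t: 18.85
ee_pos: [0.4622, -0.1802, 0.0492]
orientation: [-0.031, 0.706, 0.031, 0.707]
ft_force: [0.2, -0.1, -2.8]
opening: 0.0137
```

apply_moves(
  moves=[
    {"gripper": 1,"delta_pos": [0,0,0],"turn": [0,0,0]},
    {"gripper": 1,"delta_pos": [0,0,0],"turn": [0,0,0]},
    {"gripper": 1,"delta_pos": [0,0,0],"turn": [0,0,0]},
    {"gripper": 1,"delta_pos": [0,0,0],"turn": [0,0,0]},
    {"gripper": 1,"delta_pos": [0,0,0],"turn": [0,0,0]},
  ],
)

```text
t: 19.27
ee_pos: [0.462, -0.18, 0.0487]
orientation: [-0.031, 0.706, 0.031, 0.706]
ft_force: [-0.0, 0.7, -2.8]
opening: 0.0142
```

apply_moves(
  moves=[
    {"gripper": 1,"delta_pos": [0,0,-0.0015],"turn": [0,0,0]},
    {"gripper": 1,"delta_pos": [0,0,-0.0015],"turn": [0,0,0]},
    {"gripper": 1,"delta_pos": [0,0,-0.0015],"turn": [0,0,0]},
    {"gripper": 1,"delta_pos": [0,0,-0.001],"turn": [0,0,0]},
    {"gripper": 1,"delta_pos": [0,0,0],"turn": [0,0,0]},
  ],
)

```text
t: 19.68
ee_pos: [0.4618, -0.1799, 0.0428]
orientation: [-0.031, 0.707, 0.031, 0.706]
ft_force: [-0.1, -0.6, -3.5]
opening: 0.0137
```

apply_moves(
  moves=[
    {"gripper": 1,"delta_pos": [0,0,-0.001],"turn": [0,0,0]},
    {"gripper": 1,"delta_pos": [0,0,0],"turn": [0,0,0]},
    {"gripper": 1,"delta_pos": [0,0,0],"turn": [0,0,0]},
    {"gripper": 1,"delta_pos": [0,0,0],"turn": [0,0,0]},
    {"gripper": 1,"delta_pos": [0,0,0],"turn": [0,0,0]},
  ],
)

```text
t: 20.1
ee_pos: [0.462, -0.18, 0.0423]
orientation: [-0.031, 0.706, 0.031, 0.706]
ft_force: [-0.8, -0.1, -2.7]
opening: 0.0139
```

apply_moves(
  moves=[
    {"gripper": 1,"delta_pos": [0,0,-0.0007],"turn": [0,0,0]},
    {"gripper": 1,"delta_pos": [0,0,0],"turn": [0,0,0]},
    {"gripper": 1,"delta_pos": [0,0,0],"turn": [0,0,0]},
    {"gripper": 1,"delta_pos": [0,0,0],"turn": [0,0,0]},
    {"gripper": 1,"delta_pos": [0,0,0],"turn": [0,0,0]},
  ],
)

```text
t: 20.52
ee_pos: [0.4621, -0.18, 0.0416]
orientation: [-0.031, 0.706, 0.031, 0.707]
ft_force: [0.5, 0.3, -2.7]
opening: 0.0139
```

apply_moves(
  moves=[
    {"gripper": 1,"delta_pos": [0,0,-0.0005],"turn": [0,0,0]},
    {"gripper": 1,"delta_pos": [0,0,0],"turn": [0,0,0]},
    {"gripper": 1,"delta_pos": [0,0,0],"turn": [0,0,0]},
    {"gripper": 1,"delta_pos": [0,0,0],"turn": [0,0,0]},
    {"gripper": 1,"delta_pos": [0,0,0],"turn": [0,0,0]},
  ],
)

```text
t: 20.93
ee_pos: [0.4622, -0.1801, 0.0417]
orientation: [-0.031, 0.706, 0.031, 0.707]
ft_force: [-1.8, 1.0, 5.1]
opening: 0.0137
```

apply_moves(
  moves=[
    {"gripper": 1,"delta_pos": [0,0,-0.0005],"turn": [0,0,0]},
    {"gripper": 1,"delta_pos": [0,0,0],"turn": [0,0,0]},
    {"gripper": 1,"delta_pos": [0,0,0],"turn": [0,0,0]},
    {"gripper": 1,"delta_pos": [0,0,0],"turn": [0,0,0]},
    {"gripper": 1,"delta_pos": [0,0,0],"turn": [0,0,0]},
  ],
)

```text
t: 21.35
ee_pos: [0.4621, -0.18, 0.0416]
orientation: [-0.031, 0.706, 0.031, 0.707]
ft_force: [-4.5, 2.4, 7.7]
opening: 0.014
```

The tray is in contact with the mat at about 8 N. I'll back off slightly, release and retreat upward.

apply_moves(
  moves=[
    {"gripper": 0.8,"delta_pos": [0,0,0.0005],"turn": [0,0,0]},
    {"gripper": 0.4,"delta_pos": [0,0,0],"turn": [0,0,0]},
    {"gripper": 0.4,"delta_pos": [0,0,0],"turn": [0,0,0]},
    {"gripper": 0.4,"delta_pos": [0,0,0],"turn": [0,0,0]},
    {"gripper": 0.4,"delta_pos": [0,0,0],"turn": [0,0,0]},
  ],
)

```text
t: 21.77
ee_pos: [0.4619, -0.18, 0.0407]
orientation: [-0.031, 0.707, 0.031, 0.706]
ft_force: [-0.3, -0.8, 0.6]
opening: 0.0407
```

apply_moves(
  moves=[
    {"gripper": 0.3,"delta_pos": [0,0,0.005],"turn": [0,0,0]},
    {"gripper": 0.3,"delta_pos": [0,0,0.02],"turn": [0,0,0]},
    {"gripper": 0.3,"delta_pos": [0,0,0.035],"turn": [0,0,0]},
    {"gripper": 0.3,"delta_pos": [0,0,0.039],"turn": [0,0,0]},
    {"gripper": 0.3,"delta_pos": [0,0,0.039],"turn": [0,0,0]},
  ],
)

```text
t: 22.18
ee_pos: [0.4614, -0.1798, 0.1803]
orientation: [-0.031, 0.707, 0.031, 0.706]
ft_force: [0.1, -0.5, 0.8]
opening: 0.0615
```

apply_moves(
  moves=[
    {"gripper": 0.3,"delta_pos": [0,0.02,0.035],"turn": [0,0,0]},
    {"gripper": 0.3,"delta_pos": [0,0.03,0.02],"turn": [0,0,0]},
    {"gripper": 0.3,"delta_pos": [0,0.035,0],"turn": [0,0,0]},
    {"gripper": 0.3,"delta_pos": [0,0.035,0],"turn": [0,0,0]},
    {"gripper": 0.3,"delta_pos": [0,0.03,0],"turn": [0,0,0]},
  ],
)

```text
t: 22.6
ee_pos: [0.462, -0.0283, 0.2353]
orientation: [-0.031, 0.706, 0.031, 0.707]
ft_force: [-0.2, 0.1, -1.3]
opening: 0.0617
```

```bash
python3 - <<'E'
from h import *
im=get_image("top"); T=cloud(im)
print("lid handle",boxfit(T,(.476,-.333),.05,.05,.08)); print("lid plate",boxfit(T,(.476,-.333),.12,.019,.034))
print("tray handle",boxfit(T,(.462,-.18),.05,.055,.08)); print("tray rim",boxfit(T,(.462,-.18),.1,.033,.045))
print("tote rim",boxfit(T,(.51,.22),.13,.07,.09))
cv2.imwrite("pics/t6.png",im["pixels"]); print(ctrl.read_state()["t"])
E
```

```text
lid handle (array([0., 0.]), array([0., 0.]), 0.0, 0, array([nan, nan, nan]))
lid plate (array([ 535.5, -235.1]), array([ 84., 353.]), 0.1, 2810, array([ 0.5429, -0.3313,  0.0255]))
tray handle (array([0., 0.]), array([0., 0.]), 0.0, 0, array([nan, nan, nan]))
tray rim (array([ 524.8, -142.6]), array([ 24., 191.]), 6.3, 128, array([ 0.5384, -0.195 ,  0.0346]))
tote rim (array([512.1, 235.9]), array([140., 194.]), 70.1, 1176, array([0.506 , 0.2342, 0.0732]))
22.65
  return _methods._mean(a, axis=axis, dtype=dtype,
  ret = um.true_divide(
```

View pics/t6.png

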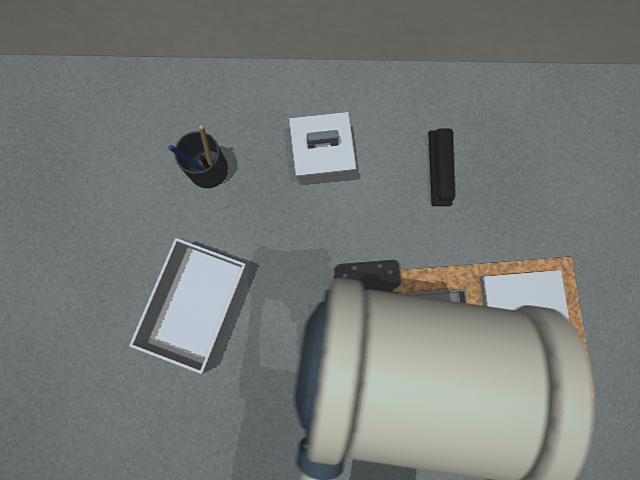

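The tote, now empty, hasn't moved, but the arm hides the mat. I'll move it aside and check once more.

apply_moves(
  moves=[
    {"gripper": 0.3,"delta_pos": [0,0.025,0],"turn": [0,0,0]},
    {"gripper": 0.3,"delta_pos": [0,0.036,0],"turn": [0,0,0]},
    {"gripper": 0.3,"delta_pos": [0,0.036,0],"turn": [0,0,0]},
    {"gripper": 0.3,"delta_pos": [0,0.036,0],"turn": [0,0,0]},
    {"gripper": 0.3,"delta_pos": [0,0.036,0],"turn": [0,0,0]},
  ],
)

```text
t: 23.07
ee_pos: [0.4618, 0.1404, 0.2345]
orientation: [-0.031, 0.706, 0.031, 0.707]
ft_force: [1.3, 0.3, -0.1]
opening: 0.0616
```

apply_moves(
  moves=[
    {"gripper": 0.3,"delta_pos": [0,0.036,0],"turn": [0,0,0]},
    {"gripper": 0.3,"delta_pos": [0,0.02,0],"turn": [0,0,0]},
    {"gripper": 0.3,"delta_pos": [0,0,0],"turn": [0,0,0]},
    {"gripper": 0.3,"delta_pos": [0,0,0],"turn": [0,0,0]},
    {"gripper": 0.3,"delta_pos": [0,0,0],"turn": [0,0,0]},
  ],
)

```text
t: 23.48
ee_pos: [0.4621, 0.1942, 0.2342]
orientation: [-0.031, 0.706, 0.031, 0.706]
ft_force: [-0.2, 0.4, 0.1]
opening: 0.0618
```

```bash
python3 - <<'E'
from h import *
im=get_image("top"); T=cloud(im)
print("lid handle",boxfit(T,(.476,-.333),.06,.055,.08)); print("lid plate",boxfit(T,(.476,-.333),.13,.022,.034))
print("tray handle",boxfit(T,(.462,-.18),.06,.06,.08)); print("tray rim",boxfit(T,(.462,-.18),.1,.033,.045))
print("mat",boxfit(T,(.47,-.266),.22,.002,.007))
for c,r in [((.476,-.333),(.022,.034))]:
    m=(abs(T[...,2]-.028)<.006)&(np.hypot(T[...,0]-c[0],T[...,1]-c[1])<.06); P=T[m]
    A=np.c_[P[:,:2]-P[:,:2].mean(0),np.ones(len(P))]; print("lid tilt deg",np.degrees(np.linalg.lstsq(A,P[:,2],rcond=None)[0][:2]).round(2))
cv2.imwrite("pics/t7.png",im["pixels"]); s=ctrl.read_state(); print(s["t"],s["ee_pos"])
E
```

```text
lid handle (array([ 475.9, -343.4]), array([17., 92.]), 5.2, 415, array([ 0.4764, -0.3339,  0.0647]))
lid plate (array([ 472.9, -319.5]), array([198., 189.]), 5.2, 9034, array([ 0.4692, -0.3317,  0.0254]))
tray handle (array([ 460.7, -187.8]), array([19., 81.]), 4.8, 404, array([ 0.463 , -0.1829,  0.0688]))
tray rim (array([ 460.2, -188.8]), array([162., 109.]), 5.0, 708, array([ 0.4564, -0.1927,  0.0361]))
mat (array([ 470.1, -267.3]), array([240., 343.]), 5.1, 10642, array([ 0.4668, -0.2151,  0.0038]))
lid tilt deg [ 0.07 -0.  ]
23.5333 [0.46221065 0.19388078 0.23422922]
```

View pics/t7.png

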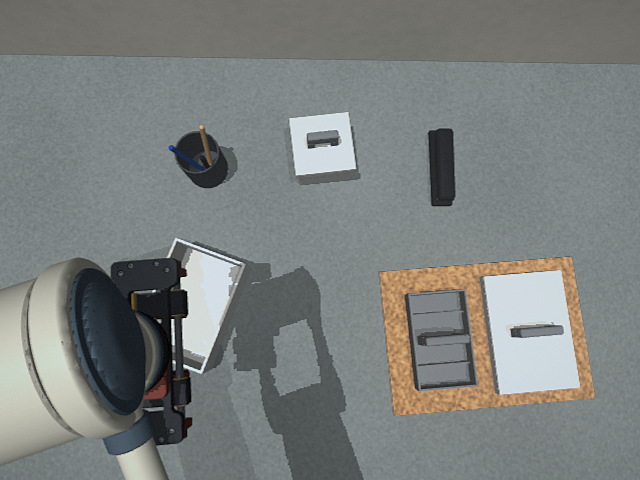

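The tray (440,340) and lid (530,332) lie side by side on the mat, clear of its edges. The tote and the bystanders are where they started, and the arm is clear. I'll hand in the job.

```bash
python3 -c "
from station import ctrl
print(ctrl.job_done())"
```

```text
the job is handed in; nothing more can be done
None
```

I took the lid off the tote and laid it on the far half of the mat. Then I lifted out the tray and stood it on the near half, next to the lid. The job was handed in at 23.5 s of the 72 s allowed.

**Lid:** it lies flat (tilt under 0.1°), right way up and wholly on the mat. Its handle is at about (0.476, -0.333). It was lowered until the wrist read about 5 N, then released.

**Tray:** it stands upright with its handle at about (0.462, -0.181). It is wholly on the mat, with a visible gap to the lid. It was lowered to about 8 N, then released. I didn't fit its tilt separately, but its rim and handle heights in the last depth picture were within about 2 mm of where they should be.

**Tote and other things:** the tote's rim measured the same before and after the tray came out. The pen cup, stapler and small tote look unmoved in the last top picture. The arm ended clear of everything, holding nothing.

**Checks that disagreed:** one check on the mat returned no readings because the arm was blocking the camera, so I moved it aside and repeated it. Some outline fits came out too large because they also caught the sides of things. For those I used the median points and the pictures instead.

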